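# Nest the notions cups, then hold the sewing box lid half open

## Robot

A 6-joint arm with a two-finger parallel gripper is mounted at the origin on the work surface. World frame = base frame: x ahead of the robot, y to its left, z up, the work surface at z = 0. Lengths are in m, angles in rad, forces in N, time in s.
With the tool pointing down it reaches from about 0.3 to 0.775 m from the base axis. Payload 14.6 kg.
Tool frame: the origin (TCP) lies midway between the tips of the shut fingers; the grasp point (between the pads) lies 19 mm behind it; z points along the fingers, y is the line along which they close (so a half turn about z gives the same grasp; the last joint's range is limited). The gripper opens to 94 mm and grips with 3 to 60 N. Pads are 16 mm wide; open, the fingers measure 119 mm over their backs; the gripper's body (75 mm by 177 mm) begins 78 mm behind the grasp point.
Start: joints at [1.164, 0.3, 1.521, -0, 1.321, -0.067], TCP at [0.183, 0.519, 0.205] pointing down, gripper open.
Joint ranges: [-3.03, 3.03], [-0.79, 2.21], [0.23, 2.52], [-1.04, 4.18], [0, 3.07], [-2.55, 2.55]. Speed limits (rad/s): [2.22, 2.22, 2.57, 3.14, 3.14, 3.14].

## Interface

Orientations are given as a 3x3 rotation matrix whose columns are the frame's x, y, z axes.
In Python, from station import arm gives the robot as it stands. The module is installed in compiled form; this text tells all that it offers.
- The arm moves only by the tool servo_tool, never from a script. Its argument "commands" is a list of rows, each a list of 3 entries, a list of its own where there are three numbers: the shift along the world's x, y, z in m, then the turn, a rotation vector about the world's x, y, z in degrees, then the closure, from -1 (fully open) to 1 (shut). In form: [[[tx, ty, tz], [rx, ry, rz], hand], ...]. A call has 1 to 5 rows; each row shifts and turns the commanded pose from where the row before left it; what a row does not reach is not made up. A row lasts 1/8 s, in which the tool goes at most 62.5 mm and 10.7 degrees, less where a joint would pass 70% of its speed; a pose out of reach is approached as far as the arm can. A call with a gripper value outside its range is refused whole. The fingers move at their own pace and stop on an object; "grip_force" is the grip in N (left out, the last holds). Time passes only in rows, so rows that do not move let the fingers close. It gives the time, the measured TCP pose, the force, the opening and the grip force at its end, in the units of the state.
- arm.get_obs(): the state, without advancing time (a new reading comes with each control period).
- arm.grab_frame(name): name is "scene" or "top" or "wrist"; returns the picture (480x640x3 uint8, red, green, blue); there is no depth.
- arm.camera_model(name): a dict with "fx", "fy", "cx", "cy" (pixels), "T" (4x4, takes a point from camera to world coordinates). Camera axes: x right, y up, looking along -z (the intrinsics and any distortion apply to the point x, -y, -z); pixel columns grow to the right and rows downward; lengths in m; the calibration is good to about 2 mm. A picture is of the moment at which its call begins: read the wrist's pose just before it. camera_model takes no time and is no camera call; for the wrist camera it gives the pose at the moment of the call.
- arm.hand_in(): hands the job in; it is judged then, once.
Trained networks look in the newest picture that a camera, given by its name, has taken for a name from the list of things; names that differ only in an ending like _2 or _b are one class to them, and where a whole thing is asked for, a point or a joint stands for the part that bears it (a point fixed in the world has none). Each returns a list of dicts, best first, with "score" (0 to 1); they miss things now and then, are a little off and sometimes report something else, mostly with a low value. They report only what shows in the picture. A call takes as long as a camera call. They do not tell look-alikes from the thing itself.
- arm.look_for(camera, label): "bbox" ([left, top, right, bottom] as shares, 0 to 1, of the picture: columns of its width, rows of its height, round what is visible of it).
The state is a dict: "time": time; "qpos": joint angles; "qvel": joint speeds; "effort": joint torques, N m; "tcp_pos": TCP position; "eef_rot": TCP orientation; "ft_force": force on the tool from outside, world axes, zero at the start; "moment": the same for the moment, N m; "gripper_width": opening from 0.0 (shut) to 1.0 (fully open); "grasp_force": force on a finger pad.
Only numpy, scipy, OpenCV 4.12 (cv2) and the standard library are available. Lean on these libraries where they do the work, as an engineer would, in place of code of your own. Each camera call takes 0.05 s, during which the arm holds its last target. There are 200 camera calls.

## Task

Pack up the sewing table: nest the two loose white cups into the white cup that stands on the round cork coaster, making one upright stack of three on the coaster, in either order. Then, with the stack let go, lift the lid of the wooden sewing box to 50 degrees and keep holding it there, so that I can lay the stack inside; never let the lid drop, and finish while holding it. Leave the wooden spool, the pin tin and the pattern weight where they are.

Things in the scene. Friction and masses are not known exactly. Their poses are not given: they have to be found in the camera images.
- cup_base: stepped white stoneware stacking cup, 80 mm tall: lower 40 mm a foot tapering from 40 to 34 mm diameter downwards, upper 40 mm straight, 57 mm outside, 49 mm inside, flat shoulder under it. About 0.12 kg. Origin: centre of its underside, z up its axis. This one stands on the coaster and is the stack's bottom. A like cup set in stops with its shoulder on the rim, its foot 40 mm higher.
- cup_a: stepped white stoneware stacking cup, 80 mm tall: lower 40 mm a foot tapering from 40 to 34 mm diameter downwards, upper 40 mm straight, 57 mm outside, 49 mm inside, flat shoulder under it. About 0.12 kg. Origin: centre of its underside, z up its axis. This one stands loose on the table.
- cup_b: stepped white stoneware stacking cup, 80 mm tall: lower 40 mm a foot tapering from 40 to 34 mm diameter downwards, upper 40 mm straight, 57 mm outside, 49 mm inside, flat shoulder under it. About 0.12 kg. Origin: centre of its underside, z up its axis. This one stands loose on the table.
- coaster: round cork coaster, 100 mm across, 5 mm thick, fixed to the table. Origin: centre of its underside.
- sewing_box: dark wooden sewing box, 200 mm deep (own x) by 260 mm wide (own y) by 90 mm high without the lid, fixed to the table. Origin: centre of its underside; its own -x side is the front, turned roughly to the robot; the lid is hinged along the top of the +x side, the hinge axis running along the box's own y.
- lid (a joint): lid angle in rad: 0 shut (level), growing as the front edge is lifted, stops at 1.2; 50 degrees is 0.873. Plain hinge, no stay or spring: at any angle the lid falls shut if let go. The lid is a 10 mm board, about 0.34 kg, 212 mm from hinge to front edge (overhangs the box by 12 mm), 260 mm wide. Lifting it at the knob takes about 2 N.
- lid_knob (a point): centre of the brass ball knob (28 mm diameter) on the lid, on a 12 mm neck, 32 mm above the lid's upper face, 185 mm from the hinge line and in the middle of the lid's width. Pinched on its two sides along the hinge axis, the ball can turn between the fingers as the lid swings. When closed the ball's centre is about 132 mm above the table.
- lid_hinge (a point): middle of the hinge line, on the lid's underside, about 90 mm above the table, at the box's far top edge; lid_knob swings about it: 185 mm out and 42 mm above the lid's underside.
- spool: bystander: bare wooden thread spool standing upright, 34 mm diameter, 45 mm tall. Origin: centre of its underside.
- pin_tin: bystander: round flat aluminium pin tin, 56 mm diameter, 29 mm tall. Origin: centre of its underside.
- weight: bystander: dark steel pattern weight with a small knob, 52 mm diameter, 38 mm tall. Origin: centre of its underside.
Not all that is in view belongs to the job. Leave any blue or purple look-alike of the cup_b alone. What is shaped like the cup_base but yellow is not meant.

How it is judged:
By the outcome, as a careful person would: the job done as asked, in the order asked, and still so for the second after the job is handed in, while the arm keeps its last pose, push and grip.
It also fails if it takes over 72 s, if anything falls off the work surface, if the arm or the gripper's body presses on something with over 40 N, if the wrist force passes 120 N, or if a joint passes its speed limit or range.

## Working session

There is one attempt and no reset: what is moved stays moved. The work goes in short steps, Python scripts to look and compute and a tool call to move; the robot and the scene stay as the last step left them, time stands still between calls to the robot, and variables do not carry over. Pictures are saved under pics/ and viewed, at most 10 in all, crops included, and the job is handed in when it is done.

Besides the shell and the picture viewer there is one more tool, called after "Call:" as name(argument=value, ...), one argument or row to a line, values as JSON. servo_tool: Moves the arm, as the interface text tells. Its arguments: {"type":"object","properties":{"commands":{"type":"array","items":{"type":"array"}},"grip_force":{"type":"number"}},"required":["commands"]}

```bash
mkdir -p pics
cat > h.py <<'E'
import numpy as np, cv2
from station import arm
def ray(cam,u,v):
    m=arm.camera_model(cam);T=np.array(m["T"])
    d=np.array([(u-m["cx"])/m["fx"],-(v-m["cy"])/m["fy"],-1.])
    return T[:3,3],T[:3,:3]@d
def at_z(cam,u,v,z):
    o,d=ray(cam,u,v); return (o+d*(z-o[2])/d[2])
def proj(cam,p):
    m=arm.camera_model(cam);T=np.array(m["T"])
    c=T[:3,:3].T@(np.array(p)-T[:3,3]); return np.array([m["cx"]+m["fx"]*c[0]/-c[2],m["cy"]-m["fy"]*c[1]/-c[2]])
def save(cam,name):
    im=arm.grab_frame(cam); cv2.imwrite("pics/"+name,cv2.cvtColor(im,cv2.COLOR_RGB2BGR)); return im
E
python3 - <<'E'
from h import *
for c in("top","scene"):
    save(c,c+"1.png"); m=arm.camera_model(c); print(c,{k:(np.round(v,3).tolist()) for k,v in m.items()})
    for l in("cup_base","coaster","sewing_box","lid_knob","spool","pin_tin","weight"):
        for r in arm.look_for(c,l)[:6]:
            b=np.array(r["bbox"])*[640,480,640,480]; print(l,round(r["score"],2),b.round(0).tolist())
print(arm.get_obs())
E
```

```text
top {'fx': 598.757, 'fy': 598.757, 'cx': 323.216, 'cy': 242.063, 'T': [[-0.013, 0.983, -0.184, 0.336], [-1.0, -0.017, -0.023, -0.096], [-0.026, 0.184, 0.983, 1.412], [0.0, 0.0, 0.0, 1.0]]}
cup_base 0.77 [482.0, 255.0, 512.0, 279.0]
cup_base 0.75 [427.0, 257.0, 449.0, 289.0]
coaster 0.95 [408.0, 257.0, 453.0, 299.0]
coaster 0.22 [123.0, 182.0, 266.0, 314.0]
sewing_box 0.66 [122.0, 181.0, 269.0, 315.0]
lid_knob 0.9 [124.0, 183.0, 266.0, 317.0]
spool 0.72 [418.0, 186.0, 429.0, 200.0]
pin_tin 0.9 [305.0, 162.0, 325.0, 186.0]
pin_tin 0.46 [343.0, 221.0, 370.0, 249.0]
weight 0.74 [467.0, 312.0, 489.0, 335.0]
scene {'fx': 562.412, 'fy': 562.412, 'cx': 314.017, 'cy': 234.43, 'T': [[0.572, -0.496, 0.653, 1.376], [0.82, 0.344, -0.458, -0.648], [0.003, 0.797, 0.604, 0.84], [0.0, 0.0, 0.0, 1.0]]}
cup_base 0.74 [134.0, 287.0, 164.0, 330.0]
cup_base 0.6 [193.0, 261.0, 223.0, 299.0]
coaster 0.88 [181.0, 278.0, 232.0, 307.0]
sewing_box 0.88 [358.0, 156.0, 479.0, 265.0]
lid_knob 0.62 [358.0, 155.0, 480.0, 231.0]
spool 0.58 [257.0, 324.0, 275.0, 354.0]
pin_tin 0.64 [370.0, 290.0, 397.0, 319.0]
pin_tin
[... 206 characters left out ...]
95e-06,
        1.32070916e+00, -6.65989816e-02]), 'qvel': array([-0.00203032,  0.00069619,  0.00219426,  0.00042899, -0.0013327 ,
       -0.00097294]), 'effort': array([ 3.89443167e-04, -5.31630206e+01, -3.52901387e+01,  7.08842394e-02,
        2.12785264e-02, -2.83631090e-05]), 'tcp_pos': array([0.18329902, 0.51852577, 0.20544029]), 'eef_rot': array([[-9.42823669e-01,  3.33291957e-01, -1.90851404e-05],
       [ 3.33291957e-01,  9.42823669e-01, -3.07401913e-05],
       [ 7.74846356e-06, -3.53435037e-05, -9.99999999e-01]]), 'ft_force': array([-0.0299797 , -0.95961582,  0.80865244]), 'moment': array([0.0786977 , 0.00980827, 0.04543476]), 'grasp_force': 0.0, 'gripper_width': 1.002807004856363}
```

View pics/top1.png

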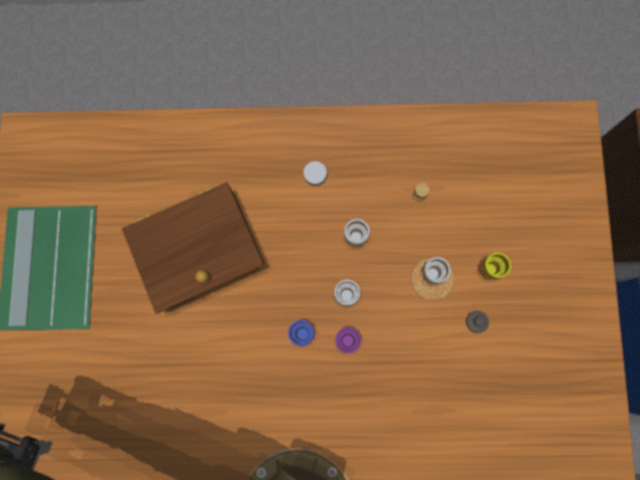

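View pics/scene1.png

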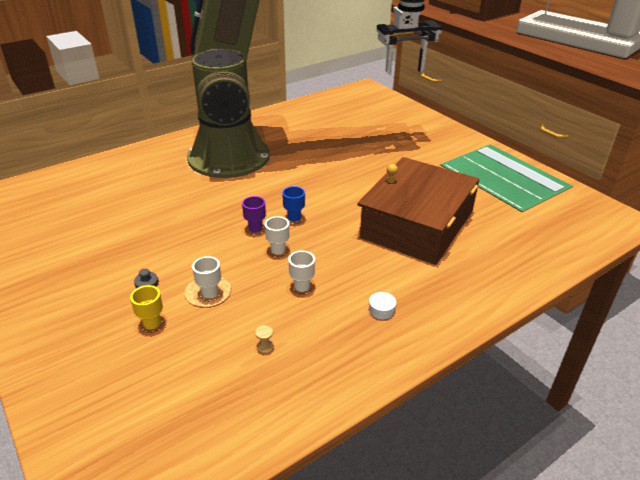

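Top view: the white cups are at (357,233) and (347,293), both loose, and (436,270) on the coaster, which is cup_base. Yellow (497,265), blue (302,332) and purple (349,340) are look-alikes to leave alone. The box is at (195,250), with its knob at (202,277) on the robot side. I'll confirm the cups in a crop and measure.

```bash
cat > m.py <<'E'
from h import *
from scipy.optimize import least_squares
th=np.linspace(0,2*np.pi,48)
def ring(x,y,z,r): return np.c_[x+r*np.cos(th),y+r*np.sin(th),0*th+z]
def bbox(cam,P):
    q=np.array([proj(cam,p) for p in P]); return np.r_[q.min(0),q.max(0)]
def cup(x,y,z0): return np.vstack([ring(x,y,z0+.08,.0285),ring(x,y,z0+.04,.0285),ring(x,y,z0,.017)])
def comp(mask,u,v):
    n,l,s,c=cv2.connectedComponentsWithStats(mask.astype(np.uint8))
    k=1+np.argmin(np.hypot(*(c[1:]-[u,v]).T)+1e3*(s[1:,4]<30)); x,y,w,h,a=s[k]
    return np.array([x-.5,y-.5,x+w-.5,y+h-.5]),a,c[k]
def load(n): return cv2.imread("pics/"+n)
def white(im):
    h=cv2.cvtColor(im,cv2.COLOR_BGR2HSV); return (h[...,1]<60)&(h[...,2]>75)
E
python3 - <<'E'
from m import *
t,s=load("top1.png"),load("scene1.png")
for n,z0,(ut,vt),(us,vs) in(("base",.005,(436,270),(207,276)),("far",0,(357,233),(301,272)),("near",0,(347,293),(277,236))):
    bt,at,_=comp(white(t),ut,vt); bs,a2,_=comp(white(s),us,vs)
    f1=lambda p:bbox("top",cup(*p,z0))-bt
    f2=lambda p:bbox("scene",cup(*p,z0))-bs
    x0=at_z("top",ut,vt,.06)[:2]
    r1=least_squares(f1,x0);r2=least_squares(f2,x0)
    print(n,r1.x.round(4),r1.fun.round(1),r2.x.round(4),r2.fun.round(1),bt,bs)
# knob
H=lambda im:cv2.cvtColor(im,cv2.COLOR_BGR2HSV)
def ctr(im,u,v):
    h=H(im)[v-20:v+20,u-20:u+20]; m=(h[...,0]>18)&(h[...,0]<35)&(h[...,1]>120)&(h[...,2]>90)
    b,a,c=comp(m,20,20); return (b[:2]+b[2:])/2+[u-20,v-20],b,a
for c,im,(u,v) in(("top",t,(202,276)),("scene",s,(392,170))):
    p,b,a=ctr(im,u,v);print(c,p,b,a,at_z(c,*p,.132).round(4))
# lid outline
h=H(t); m=(h[...,2]<110)&(h[...,0]<25)
m[:170]=0;m[325:]=0;m[:,:110]=0;m[:,280:]=0
b,a,c=comp(m,195,250);print(b,a)
n,l=cv2.connectedComponents(m.astype(np.uint8))[:2]
k=l[230,200];pts=np.argwhere(l==k)[:,::-1].astype(np.float32)
print(cv2.boxPoints(cv2.minAreaRect(pts)))
cs=cv2.findContours((l==k).astype(np.uint8),0,1)[0][0];print(cv2.approxPolyDP(cs,6,True)[:,0].tolist())
a=cv2.resize(t[170:350,280:520],None,fx=3.2,fy=3.2,interpolation=cv2.INTER_CUBIC)
cv2.imwrite("pics/crop.png",a)
cv2.imwrite("pics/box.png",cv2.resize(t[170:330,110:280],None,fx=3.5,fy=3.5,interpolation=cv2.INTER_CUBIC))
E
```

```text
base [ 0.5203 -0.3204] [-0.6 -0.7  0.6  0.7] [ 0.5148 -0.321 ] [-0.8 -0.3  0.8  0.2] [423.5 256.5 450.5 282.5] [191.5 255.5 219.5 297.5]Traceback (most recent call last):
  File "<stdin>", line 8, in <module>
    return func(*args, **kwargs)
    vector_fun = VectorFunction(
        fun_wrapped,
    ...<6 lines>...
        workers=workers
    )
    self.J, dct = approx_derivative(
                  ~~~~~~~~~~~~~~~~~^
        self.fun_wrapped, self.x, f0=self.f, **finite_diff_options
        ^^^^^^^^^^^^^^^^^^^^^^^^^^^^^^^^^^^^^^^^^^^^^^^^^^^^^^^^^^
    )
    ^
    J, _nfev = _dense_difference(fun_wrapped, x0, f0, h,
               ~~~~~~~~~~~~~~~~~^^^^^^^^^^^^^^^^^^^^^^^^
                             use_one_sided, method,
                             ^^^^^^^^^^^^^^^^^^^^^^
                             mf)
                             ^^^
    df = [f_eval - f0 for f_eval in f_evals]
                                    ^^^^^^^
    f = np.atleast_1d(self.fun(x, *self.args, **self.kwargs))
                      ~~~~~~~~^^^^^^^^^^^^^^^^^^^^^^^^^^^^^^
    return np.atleast_1d(self.fun(x))
                         ~~~~~~~~^^^
    return self.f(x, *self.args, **self.kwargs)
           ~~~~~~^^^^^^^^^^^^^^^^^^^^^^^^^^^^^^
  File "<stdin>", line 5, in <lambda>
  File "m.py", line 6, in bbox
    q=np.array([proj(cam,p) for p in P]); return np.r_[q.min(0),q.max(0)]
                ~~~~^^^^^^^
  File "h.py", line 10, in proj
    m=arm.camera_model(cam);T=np.array(m["T"])
ValueError: time passes only in moves, steps and waits
```

Cache the camera models.

```bash
python3 - <<'E'
s=open('h.py').read().replace("from station import arm\n","from station import arm\n_c={}\ndef cm(c):\n    if c not in _c: _c[c]=arm.camera_model(c)\n    return _c[c]\n").replace("m=arm.camera_model(cam)","m=cm(cam)")
open('h.py','w').write(s)
E
cat > run.py <<'E'
from m import *
t,s=load("top1.png"),load("scene1.png")
for n,z0,(ut,vt),(us,vs) in(("base",.005,(436,270),(207,276)),("far",0,(357,233),(301,272)),("near",0,(347,293),(277,236))):
    bt,at,_=comp(white(t),ut,vt); bs,a2,_=comp(white(s),us,vs)
    f1=lambda p:bbox("top",cup(*p,z0))-bt
    f2=lambda p:bbox("scene",cup(*p,z0))-bs
    x0=at_z("top",ut,vt,.06)[:2]
    r1=least_squares(f1,x0);r2=least_squares(f2,x0)
    print(n,r1.x.round(4),r1.fun.round(1),r2.x.round(4),r2.fun.round(1),bt,bs)
H=lambda im:cv2.cvtColor(im,cv2.COLOR_BGR2HSV)
def ctr(im,u,v):
    h=H(im)[v-20:v+20,u-20:u+20]; m=(h[...,0]>18)&(h[...,0]<35)&(h[...,1]>120)&(h[...,2]>90)
    b,a,c=comp(m,20,20); return (b[:2]+b[2:])/2+[u-20,v-20],b,a
for c,im,(u,v) in(("top",t,(202,276)),("scene",s,(392,170))):
    p,b,a=ctr(im,u,v);print(c,p,b,a,at_z(c,*p,.132).round(4))
h=H(t); m=(h[...,2]<110)&(h[...,0]<25)
m[:170]=0;m[325:]=0;m[:,:110]=0;m[:,280:]=0
n,l=cv2.connectedComponents(m.astype(np.uint8))[:2]
cs=cv2.findContours((l==l[230,200]).astype(np.uint8),0,1)[0][0]
for p in cv2.approxPolyDP(cs,6,True)[:,0].tolist(): print(p,at_z("top",*p,.1).round(3))
a=cv2.resize(t[170:350,280:520],None,fx=3.2,fy=3.2,interpolation=cv2.INTER_CUBIC)
cv2.imwrite("pics/crop.png",a)
E
python3 run.py
```

```text
base [ 0.5203 -0.3204] [-0.6 -0.7  0.6  0.7] [ 0.5148 -0.321 ] [-0.8 -0.3  0.8  0.2] [423.5 256.5 450.5 282.5] [191.5 255.5 219.5 297.5]
far [ 0.6121 -0.141 ] [ 0.4 -0.9 -0.4  0.9] [ 0.6078 -0.1425] [ 0.  -0.9 -0.   0.8] [343.5 218.5 369.5 244.5] [287.5 250.5 314.5 290.5]
near [ 0.4719 -0.1153] [ 0.2 -0.5 -0.2  0.5] [ 0.4687 -0.1162] [-0.1 -0.4  0.1  0.4] [333.5 279.5 359.5 305.5] [264.5 215.5 289.5 253.5]
top [201.5 276. ] [13.5 14.5 25.5 25.5] 103 [0.5055 0.1983 0.132 ]
scene [392. 167.] [15.5 13.5 24.5 20.5] 51 [0.495  0.2053 0.132 ]
[227, 184] [0.72  0.152 0.1  ]
[123, 229] [0.62  0.387 0.1  ]
[152, 301] [0.456 0.314 0.1  ]
[197, 282] [0.497 0.215 0.1  ]
[196, 269] [0.526 0.218 0.1  ]
[207, 274] [0.514 0.193 0.1  ]
[154, 305] [0.447 0.309 0.1  ]
[157, 312] [0.432 0.302 0.1  ]
[267, 267] [0.528 0.06  0.1  ]
```

View pics/crop.png

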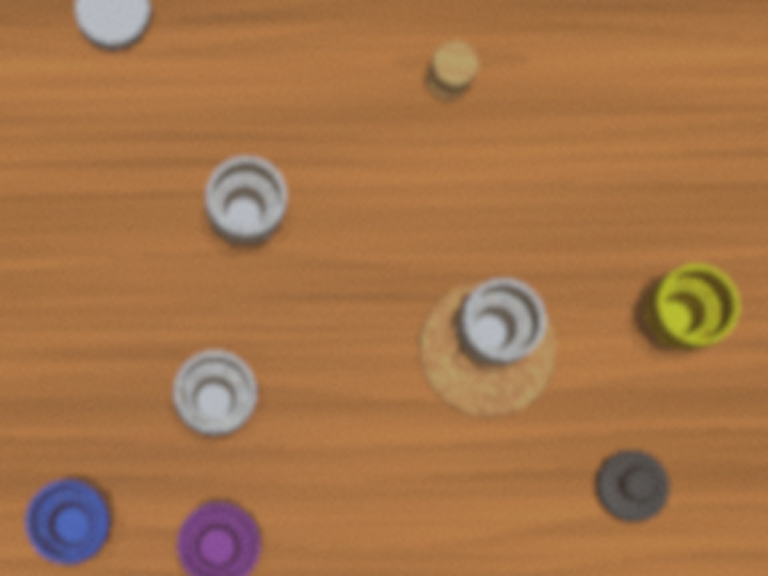

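The crop confirms it: three white cups, of which the one at crop (503,320) is on the cork coaster (base). The loose pair are at (246,200) and (215,393), and the yellow, blue and purple ones differ. Estimates: base (.5175,-.3207), far (.610,-.142), near (.470,-.116), knob (.500,.202), box yaw about 22.5°. I'll start with the near cup.

Call:
servo_tool(
  commands=[
    [[0.024, -0.053, 0], [0, 0, 0], -1],
    [[0.024, -0.053, 0], [0, 0, 0], -1],
    [[0.024, -0.053, 0], [0, 0, 0], -1],
    [[0.024, -0.053, 0], [0, 0, 0], -1],
    [[0.024, -0.053, 0], [0, 0, 0], -1],
  ],
  grip_force=15,
)

```text
time: 1.42
tcp_pos: [0.3037, 0.2519, 0.2057]
eef_rot: [[-0.943, 0.333, 0.001], [0.333, 0.943, 0.0], [-0.0, 0.001, -1.0]]
ft_force: [1.1, 1.5, 0.4]
gripper_width: 0.998
grasp_force: 0.0
```

Call:
servo_tool(
  commands=[
    [[0.024, -0.053, 0], [0, 0, 0], -1],
    [[0.024, -0.053, 0], [0, 0, 0], -1],
    [[0.024, -0.053, 0], [0, 0, 0], -1],
    [[0.024, -0.053, 0], [0, 0, 0], -1],
    [[0.024, -0.053, 0], [0, 0, 0], -1],
  ],
)

```text
time: 2.05
tcp_pos: [0.4239, -0.0135, 0.2058]
eef_rot: [[-0.943, 0.334, 0.001], [0.334, 0.943, -0.0], [-0.001, 0.0, -1.0]]
ft_force: [1.4, 0.5, -0.1]
gripper_width: 1.002
grasp_force: 0.0
```

Call:
servo_tool(
  commands=[
    [[0.024, -0.053, 0], [0, 0, 0], -1],
    [[0.023, -0.052, 0], [0, 0, 0], -1],
    [[0, 0, -0.03], [0, 0, 0], -1],
    [[0, 0, -0.02], [0, 0, 0], -1],
    [[0, 0, 0], [0, 0, 0], -1],
  ],
)

```text
time: 2.68
tcp_pos: [0.4697, -0.1164, 0.1545]
eef_rot: [[-0.943, 0.333, -0.002], [0.333, 0.943, 0.001], [0.002, -0.0, -1.0]]
ft_force: [-0.3, -0.8, 1.3]
gripper_width: 1.001
grasp_force: 0.0
```

Run:
```python
from m import *
cm("wrist"); w=save("wrist","w1.png")
for r in arm.look_for("wrist","cup_a"): print(r["score"],np.array(r["bbox"])*[640,480,640,480])
print(proj("wrist",[.4703,-.1158,.08]),proj("wrist",[.4703,-.1158,0]),[bbox("wrist",ring(.4703,-.1158,.08,.0285))])
```

```text
0.85 [238.08   81.984 313.984 165.696]
0.85 [373.376  51.408 462.72  139.104]
0.69 [126.976 319.92  182.4   369.024]
0.6 [284.992 212.976 356.928 290.88 ]
0.57 [319.68  337.104 378.304 426.48 ]
[327.79955614 253.48495233] [327.23328355 230.19481081] [array([291.98396781, 218.19411201, 363.63483236, 286.7110407 ])]
```

View pics/w1.png

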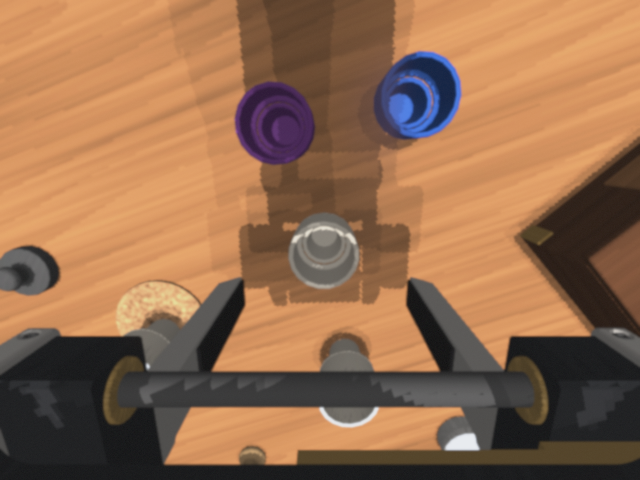

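The wrist view shows the near cup at (324,254), centred between the fingertips, with purple (275,123) and blue (418,97) clear. Next: descend and grip.

Call:
servo_tool(
  commands=[
    [[0, -0.001, -0.04], [0, 0, 0], -1],
    [[0, -0.001, -0.04], [0, 0, 0], -1],
    [[0, 0, -0.02], [0, 0, 0], -1],
    [[0, 0, -0.012], [0, 0, 0], -1],
    [[0, 0, 0], [0, 0, 0], 0.3],
  ],
)

```text
time: 3.4
tcp_pos: [0.4706, -0.1185, 0.0438]
eef_rot: [[-0.943, 0.333, 0.0], [0.333, 0.943, -0.0], [-0.0, -0.0, -1.0]]
ft_force: [-0.4, 1.1, 0.1]
gripper_width: 0.927
grasp_force: 0.0
```

Call:
servo_tool(
  commands=[
    [[0, 0, 0], [0, 0, 0], 1],
    [[0, 0, 0], [0, 0, 0], 1],
    [[0, 0, 0], [0, 0, 0], 1],
    [[0, 0, 0], [0, 0, 0], 1],
    [[0, 0, 0], [0, 0, 0], 1],
  ],
)

```text
time: 4.03
tcp_pos: [0.4706, -0.1185, 0.0438]
eef_rot: [[-0.943, 0.333, 0.001], [0.333, 0.943, -0.0], [-0.001, -0.0, -1.0]]
ft_force: [-0.5, 0.4, 5.7]
gripper_width: 0.604
grasp_force: 15.0
```

Call:
servo_tool(
  commands=[
    [[0, 0, 0.03], [0, 0, 0], 1],
    [[0, 0, 0.05], [0, 0, 0], 1],
    [[0.006, -0.026, 0.03], [0, 0, 0], 1],
    [[0.01, -0.044, 0], [0, 0, 0], 1],
    [[0.01, -0.044, 0], [0, 0, 0], 1],
  ],
)

```text
time: 4.65
tcp_pos: [0.4965, -0.2336, 0.1537]
eef_rot: [[-0.943, 0.333, 0.0], [0.333, 0.943, -0.0], [-0.0, -0.0, -1.0]]
ft_force: [0.9, -0.4, -0.9]
gripper_width: 0.607
grasp_force: 15.0
```

Call:
servo_tool(
  commands=[
    [[0.01, -0.044, 0], [0, 0, 0], 1],
    [[0.007, -0.03, 0], [0, 0, 0], 1],
    [[0.0034, -0.0145, 0], [0, 0, 0], 1],
    [[0, 0, 0], [0, 0, 0], 1],
  ],
)

```text
time: 5.15
tcp_pos: [0.5165, -0.3209, 0.1529]
eef_rot: [[-0.943, 0.334, -0.001], [0.334, 0.943, 0.001], [0.001, 0.0, -1.0]]
ft_force: [-0.2, 0.4, -0.9]
gripper_width: 0.605
grasp_force: 15.0
```

Run:
```python
from m import *
o=arm.get_obs();print(o["tcp_pos"],o["ft_force"])
cm("wrist"); w=save("wrist","w2.png");s=save("scene","s2.png");t=save("top","t2.png")
a=cv2.resize(load("s2.png")[190:340,130:290],None,fx=3,fy=3);b=cv2.resize(load("w2.png")[150:480,100:560],(627,450))[:, :]
cv2.imwrite("pics/j2.png",cv2.resize(np.hstack([a,b]),(800,325)))
```

```text
[ 0.51654652 -0.32092879  0.15293421] [-0.18615518  0.44369894 -0.94154771]
```

View pics/j2.png

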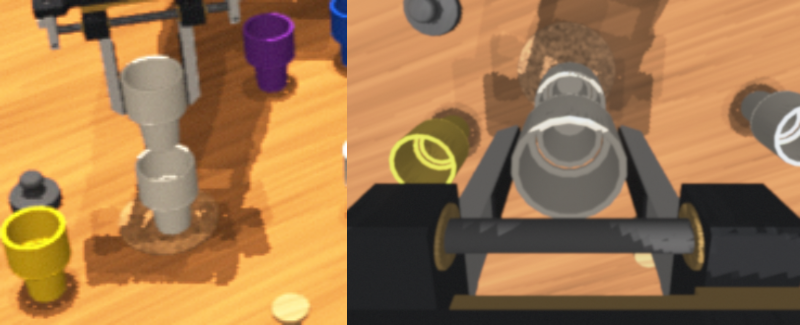

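The held cup hangs above the base cup in both views. I'll check the offset numerically against the projections.

Run:
```python
from m import *
o=arm.get_obs();p=o["tcp_pos"]; zb=p[2]-.0438
print("held exp scene",bbox("scene",ring(p[0],p[1],zb+.08,.0285)),"top",bbox("top",ring(p[0],p[1],zb+.08,.0285)))
print("base exp(est)",bbox("scene",ring(.5175,-.3207,.085,.0285)))
print("wrist base",bbox("wrist",ring(.5175,-.3207,.085,.0285)),"held",bbox("wrist",ring(p[0],p[1],zb+.08,.0285)))
for nm in("s2.png","w2.png","t2.png"):
    im=load(nm);m=white(im);print(nm)
    n,l,s,c=cv2.connectedComponentsWithStats(m.astype(np.uint8))
    for k in range(1,n):
        if s[k,4]>60 and s[k,4]<30000:print(s[k].tolist(),c[k].round(0))
```

```text
held exp scene [184.65757753 215.03569131 214.09372393 232.11351369] top [432.44964768 249.30374928 460.3395145  276.74931827]
base exp(est) [191.34715669 255.85461191 219.17545815 273.6218823 ]
wrist base [289.67074862 220.42210587 362.86657106 290.19648092] held [268.03012619 265.82006071 388.00709665 373.6827412 ]
s2.png
[143, 0, 19, 56, 331] [155.  21.]
[517, 0, 123, 58, 4069] [590.  29.]
[46, 31, 45, 19, 533] [68. 40.]
[304, 46, 92, 49, 2728] [352.  69.]
[226, 51, 17, 15, 132] [234.  58.]
[65, 57, 33, 27, 342] [80. 70.]
[478, 147, 86, 45, 770] [521. 169.]
[171, 148, 35, 10, 145] [189. 154.]
[167, 151, 37, 36, 665] [185. 174.]
[464, 157, 78, 42, 121] [504. 178.]
[478, 183, 44, 26, 73] [500. 195.]
[234, 186, 8, 15, 79] [237. 192.]
[148, 197, 9, 15, 70] [153. 203.]
[176, 201, 46, 97, 2204] [203. 248.]
[288, 251, 27, 40, 808] [301. 268.]
[479, 251, 161, 229, 14479] [594. 408.]
[135, 269, 22, 17, 202] [145. 278.]
[369, 292, 27, 27, 604] [382. 305.]
[485, 302, 100, 99, 4481] [537. 349.]
[0, 400, 25, 80, 1008] [  8. 452.]
w2.png
[158, 130, 54, 56, 2138] [185. 157.]
[266, 213, 119, 159, 13254] [325. 299.]
[501, 243, 104, 76, 5685] [554. 278.]
[214, 278, 60, 93, 2249] [241. 329.]
[378, 278, 60, 93, 2255] [409. 329.]
[0, 329, 91, 135, 7711] [ 39. 404.]
[583, 329, 57, 57, 2119] [614. 352.]
[378, 379, 75, 71, 2072] [421. 399.]
[253, 380, 14, 9, 77] [258. 384.]
[564, 405, 76, 58, 3822] [604. 435.]
[221, 406, 22, 44, 494] [229. 424.]
t2.png
[303, 161, 24, 24, 441] [315. 173.]
[84, 209, 9, 116, 320] [ 88. 266.]
[9, 210, 27, 116, 2053] [ 22. 268.]
[50, 210, 11, 116, 331] [ 55. 267.]
[344, 219, 26, 26, 525] [356. 231.]
[407, 227, 20, 31, 329] [417. 242.]
[615, 265, 25, 17, 312] [627. 271.]
[467, 311, 21, 21, 316] [477. 322.]
[629, 411, 11, 69, 487] [635. 441.]
```

Aligned to within about 2 mm. Lower the cup to seat it.

Call:
servo_tool(
  commands=[
    [[0, 0, -0.03], [0, 0, 0], 1],
    [[0, 0, -0.018], [0, 0, 0], 1],
    [[0, 0, -0.01], [0, 0, 0], 1],
    [[0, 0, -0.005], [0, 0, 0], 1],
    [[0, 0, 0], [0, 0, 0], 1],
  ],
)

```text
time: 5.92
tcp_pos: [0.5169, -0.321, 0.0908]
eef_rot: [[-0.943, 0.333, 0.001], [0.333, 0.943, -0.0], [-0.001, -0.0, -1.0]]
ft_force: [0.3, -0.4, -1.8]
gripper_width: 0.602
grasp_force: 15.0
```

Call:
servo_tool(
  commands=[
    [[0, 0, -0.002], [0, 0, 0], 1],
    [[0, 0, 0], [0, 0, 0], 1],
    [[0, 0, 0], [0, 0, 0], -0.1],
    [[0, 0, 0], [0, 0, 0], -0.8],
    [[0, 0, 0], [0, 0, 0], -1],
  ],
)

```text
time: 6.55
tcp_pos: [0.5168, -0.321, 0.0886]
eef_rot: [[-0.943, 0.333, 0.0], [0.333, 0.943, -0.0], [-0.0, -0.0, -1.0]]
ft_force: [0.4, -0.4, -1.1]
gripper_width: 0.782
grasp_force: 0.0
```

Call:
servo_tool(
  commands=[
    [[0, 0, 0], [0, 0, 0], -1],
    [[0, 0, 0], [0, 0, 0], -1],
    [[0, 0, 0.03], [0, 0, 0], -1],
    [[0, 0, 0.05], [0, 0, 0], -1],
    [[0.01, 0.02, 0.01], [0, 0, 0], -1],
  ],
)

```text
time: 7.18
tcp_pos: [0.5274, -0.302, 0.1818]
eef_rot: [[-0.942, 0.335, 0.004], [0.335, 0.942, -0.003], [-0.005, -0.001, -1.0]]
ft_force: [0.8, 0.1, -0.6]
gripper_width: 1.004
grasp_force: 0.0
```

Call:
servo_tool(
  commands=[
    [[0.02, 0.038, 0], [0, 0, 0], -1],
    [[0.02, 0.038, 0], [0, 0, 0], -1],
    [[0.02, 0.038, 0], [0, 0, 0], -1],
    [[0.02, 0.038, 0], [0, 0, 0], -1],
    [[0, 0, 0], [0, 0, 0], -1],
  ],
)

```text
time: 7.8
tcp_pos: [0.6074, -0.1459, 0.1774]
eef_rot: [[-0.944, 0.33, -0.001], [0.33, 0.944, 0.001], [0.001, 0.0, -1.0]]
ft_force: [0.4, 0.6, 0.5]
gripper_width: 1.003
grasp_force: 0.0
```

Run:
```python
from m import *
p=arm.get_obs()["tcp_pos"];print(p)
cm("wrist"); w=save("wrist","w3.png");s=save("scene","s3.png")
for r in arm.look_for("wrist","cup_a"): print(r["score"],(np.array(r["bbox"])*[640,480,640,480]).round(0))
print(bbox("wrist",cup(.610,-.142,0)),bbox("wrist",cup(p[0],p[1],0)),comp(white(load("w3.png")),325,250))
a=cv2.resize(load("s3.png")[180:340,130:330],(562,450));b=cv2.resize(load("w3.png")[150:480,100:560],(627,450))[:, :]
cv2.imwrite("pics/j3.png",cv2.resize(np.hstack([a,b]),(800,303)))
```

```text
[ 0.60740564 -0.14590346  0.17742524]
0.84 [ 11. 185. 123. 267.]
0.78 [298. 208. 365. 279.]
[298.95954119 205.88551379 365.06385199 277.19466808] [293.65675789 204.6704403  359.83390906 275.9619711 ] (array([296.5, 207.5, 360.5, 277.5]), np.int32(3501), array([328.44044559, 242.89802913]))
```

View pics/j3.png

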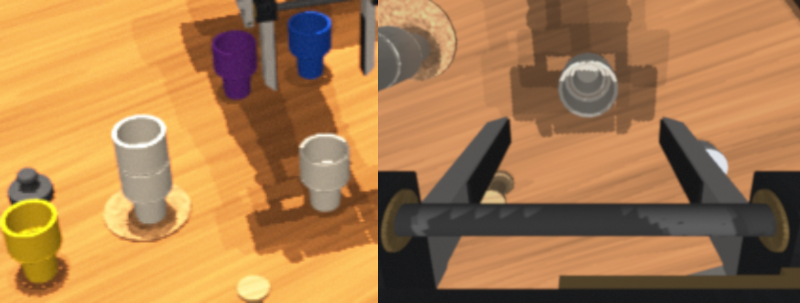

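The scene view shows the two cups nested upright on the coaster. In the wrist view the last white cup sits between the fingers, about 1.5 mm off. Next: descend and grip.

Call:
servo_tool(
  commands=[
    [[0.001, 0.002, -0.05], [0, 0, 0], -1],
    [[0, 0, -0.05], [0, 0, 0], -1],
    [[0, 0, -0.02], [0, 0, 0], -1],
    [[0, 0, -0.013], [0, 0, 0], -0.5],
    [[0, 0, 0], [0, 0, 0], 0.3],
  ],
)

```text
time: 8.57
tcp_pos: [0.6079, -0.1473, 0.0459]
eef_rot: [[-0.943, 0.334, 0.0], [0.334, 0.943, -0.0], [-0.001, -0.0, -1.0]]
ft_force: [0.6, 0.2, 0.2]
gripper_width: 0.823
grasp_force: 0.0
```

Call:
servo_tool(
  commands=[
    [[0, 0, 0], [0, 0, 0], 1],
    [[0, 0, 0], [0, 0, 0], 1],
    [[0, 0, 0], [0, 0, 0], 1],
    [[0, 0, 0], [0, 0, 0], 1],
  ],
)

```text
time: 9.07
tcp_pos: [0.6084, -0.1469, 0.0464]
eef_rot: [[-0.943, 0.333, 0.002], [0.333, 0.943, -0.0], [-0.002, 0.0, -1.0]]
ft_force: [1.3, 2.0, 5.2]
gripper_width: 0.6
grasp_force: 14.9
```

Call:
servo_tool(
  commands=[
    [[0, 0, 0.03], [0, 0, 0], 1],
    [[0, 0, 0.05], [0, 0, 0], 1],
    [[0, 0, 0.05], [0, 0, 0], 1],
    [[-0.0107, -0.0205, 0.025], [0, 0, 0], 1],
    [[-0.02, -0.038, 0], [0, 0, 0], 1],
  ],
)

```text
time: 9.7
tcp_pos: [0.5775, -0.2055, 0.2026]
eef_rot: [[-0.943, 0.331, 0.003], [0.331, 0.943, -0.001], [-0.003, -0.0, -1.0]]
ft_force: [-0.4, -0.6, -1.7]
gripper_width: 0.603
grasp_force: 14.8
```

Call:
servo_tool(
  commands=[
    [[-0.02, -0.038, 0], [0, 0, 0], 1],
    [[-0.02, -0.038, 0], [0, 0, 0], 1],
    [[-0.0137, -0.026, 0], [0, 0, 0], 1],
    [[-0.007, -0.0135, 0], [0, 0, 0], 1],
    [[0, 0, 0], [0, 0, 0], 1],
  ],
)

```text
time: 10.32
tcp_pos: [0.5161, -0.3212, 0.2003]
eef_rot: [[-0.943, 0.334, -0.0], [0.334, 0.943, 0.0], [0.0, 0.0, -1.0]]
ft_force: [0.3, -0.2, -1.1]
gripper_width: 0.602
grasp_force: 14.8
```

Run:
```python
from m import *
p=arm.get_obs()["tcp_pos"];print(p)
cm("wrist"); w=save("wrist","w4.png");s=save("scene","s4.png")
for r in ((.517,-.321),p[:2]): print("stack rim",bbox("scene",ring(*r,.125,.0285)),bbox("wrist",ring(*r,.125,.0285)))
print("held rim",bbox("scene",ring(p[0],p[1],p[2]+.034,.0285)),bbox("wrist",ring(p[0],p[1],p[2]+.034,.0285)))
a=cv2.resize(load("s4.png")[160:320,150:270],(375,500));b=cv2.resize(load("w4.png")[190:400,240:420],(428,500))
cv2.imwrite("pics/j4.png",cv2.resize(np.hstack([a,b]),(800,498)))
```

```text
[ 0.51614764 -0.32115305  0.2002828 ]
stack rim [188.55569505 240.83028511 216.98260684 258.36866726] [291.72105679 218.3300483  363.14557473 286.58790853]
stack rim [188.30623788 240.64878174 216.72249582 258.1721915 ] [291.15575447 217.37284058 362.63709753 285.73666661]
held rim [180.73024151 196.45484404 210.93021257 213.17193731] [268.77950113 264.22514981 387.17739381 370.90172983]
```

View pics/j4.png

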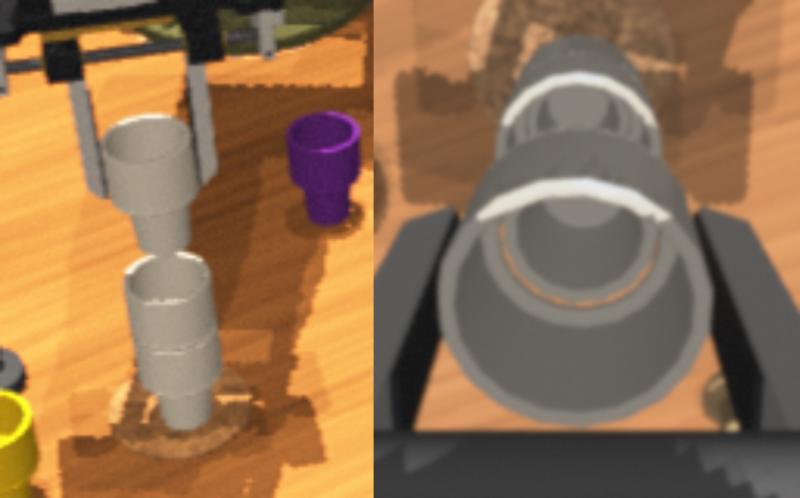

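Held cup and stack line up: scene u is 197 and 204, each about 1.3 px from its projection. Lower it.

Call:
servo_tool(
  commands=[
    [[0, 0, -0.03], [0, 0, 0], 1],
    [[0, 0, -0.02], [0, 0, 0], 1],
    [[0, 0, -0.012], [0, 0, 0], 1],
    [[0, 0, -0.005], [0, 0, 0], 1],
    [[0, 0, 0], [0, 0, 0], 1],
  ],
)

```text
time: 11.05
tcp_pos: [0.5167, -0.3209, 0.1339]
eef_rot: [[-0.943, 0.333, 0.001], [0.333, 0.943, -0.0], [-0.001, -0.0, -1.0]]
ft_force: [0.6, -0.6, -1.5]
gripper_width: 0.599
grasp_force: 14.9
```

Call:
servo_tool(
  commands=[
    [[0, 0, -0.002], [0, 0, 0], 1],
    [[0, 0, 0], [0, 0, 0], 1],
  ],
)

```text
time: 11.3
tcp_pos: [0.5169, -0.3211, 0.1327]
eef_rot: [[-0.943, 0.333, 0.002], [0.333, 0.943, -0.001], [-0.002, -0.0, -1.0]]
ft_force: [0.3, 1.8, 5.5]
gripper_width: 0.593
grasp_force: 15.0
```

Call:
servo_tool(
  commands=[
    [[0, 0, 0], [0, 0, 0], -0.1],
    [[0, 0, 0], [0, 0, 0], -0.6],
    [[0, 0, 0], [0, 0, 0], -1],
    [[0, 0, 0], [0, 0, 0], -1],
    [[0, 0, 0], [0, 0, 0], -1],
  ],
)

```text
time: 11.92
tcp_pos: [0.5163, -0.321, 0.1314]
eef_rot: [[-0.943, 0.333, -0.0], [0.333, 0.943, 0.0], [0.0, -0.0, -1.0]]
ft_force: [0.5, -0.5, 1.2]
gripper_width: 0.975
grasp_force: 0.0
```

Call:
servo_tool(
  commands=[
    [[0, 0, 0.03], [0, 0, 0], -1],
    [[0, 0, 0.05], [0, 0, 0], -1],
    [[0, 0.023, 0.01], [0, 0, 2], -1],
    [[-0.002, 0.05, 0], [0, 0, 4], -1],
    [[-0.002, 0.05, 0], [0, 0, 4], -1],
  ],
)

```text
time: 12.55
tcp_pos: [0.5117, -0.196, 0.2207]
eef_rot: [[-0.987, 0.162, -0.001], [0.162, 0.987, 0.001], [0.001, 0.0, -1.0]]
ft_force: [-0.0, 0.4, 0.0]
gripper_width: 1.004
grasp_force: 0.0
```

Call:
servo_tool(
  commands=[
    [[-0.002, 0.05, 0], [0, 0, 4], -1],
    [[-0.002, 0.05, 0], [0, 0, 4], -1],
    [[-0.002, 0.05, 0], [0, 0, 4], -1],
    [[-0.002, 0.05, 0], [0, 0, 4], -1],
    [[-0.002, 0.05, 0], [0, 0, 4], -1],
  ],
)

```text
time: 13.18
tcp_pos: [0.5014, 0.0541, 0.2208]
eef_rot: [[-0.983, -0.186, -0.001], [-0.186, 0.983, -0.0], [0.001, 0.0, -1.0]]
ft_force: [0.4, -0.8, -0.4]
gripper_width: 1.003
grasp_force: 0.0
```

Call:
servo_tool(
  commands=[
    [[-0.002, 0.05, 0], [0, 0, 4], -1],
    [[-0.002, 0.05, 0], [0, 0, 4], -1],
    [[-0.001, 0.05, 0], [0, 0, 4], -1],
    [[0, 0, 0], [0, 0, 0], -1],
    [[0, 0, 0], [0, 0, 0], -1],
  ],
)

```text
time: 13.8
tcp_pos: [0.4969, 0.2018, 0.2209]
eef_rot: [[-0.924, -0.383, -0.001], [-0.383, 0.924, -0.0], [0.001, -0.0, -1.0]]
ft_force: [0.2, -0.3, -0.5]
gripper_width: 0.998
grasp_force: 0.0
```

Run:
```python
from m import *
o=arm.get_obs();p=o["tcp_pos"];print(p,o["eef_rot"][:,1])
cm("wrist"); w=save("wrist","w5.png");s=save("scene","s5.png")
print("knob",proj("wrist",[.5,.202,.132]),proj("wrist",[p[0],p[1],.132]))
h=cv2.cvtColor(load("w5.png"),cv2.COLOR_BGR2HSV);m=(h[...,0]>18)&(h[...,0]<35)&(h[...,1]>120)&(h[...,2]>90)
print(comp(m,325,255))
a=cv2.resize(load("s5.png")[180:340,130:330],(500,400));b=cv2.resize(load("w5.png"),(533,400))
cv2.imwrite("pics/j5.png",cv2.resize(np.hstack([a,b]),(800,310)))
```

```text
[0.4968608  0.20182771 0.22089644] [-3.83382849e-01  9.23589506e-01 -1.22694246e-04]
knob [325.70612502 252.4754582 ] [326.95880058 249.08907306]
(array([300.5, 233.5, 331.5, 266.5]), np.int32(355), array([314.01971831, 252.50422535]))
```

View pics/j5.png

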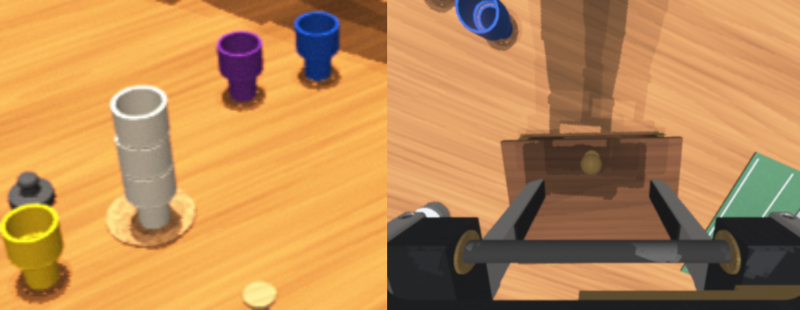

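The three cups stand stacked and released on the coaster. In the wrist view the knob is at about (316,251), roughly 8 mm off the TCP line (327,249). I'll shift, come lower and recheck.

Call:
servo_tool(
  commands=[
    [[0.0055, -0.0075, -0.02], [0, 0, 0], -1],
    [[0, 0, -0.03], [0, 0, 0], -1],
    [[0, 0, 0], [0, 0, 0], -1],
  ],
)

```text
time: 14.28
tcp_pos: [0.5021, 0.1934, 0.1699]
eef_rot: [[-0.924, -0.382, -0.003], [-0.382, 0.924, -0.001], [0.004, 0.0, -1.0]]
ft_force: [0.5, -0.1, 0.7]
gripper_width: 1.002
grasp_force: 0.0
```

Run:
```python
from m import *
o=arm.get_obs();p=o["tcp_pos"];R=o["eef_rot"];print(p,o["eef_rot"][:,1])
cm("wrist"); w=save("wrist","w6.png")
print("knob",proj("wrist",[p[0],p[1],.132]),"1cm +toolx",proj("wrist",[*(p+.01*R[:,0])[:2],.132]),"1cm +tooly",proj("wrist",[*(p+.01*R[:,1])[:2],.132]))
cv2.imwrite("pics/j6.png",cv2.resize(load("w6.png")[150:350,180:460],(700,500),interpolation=cv2.INTER_CUBIC))
```

```text
[0.50207884 0.1933533  0.16993569] [-3.81697177e-01  9.24287390e-01  2.91266423e-04]
knob [327.32364165 270.39901646] 1cm +toolx [327.35750252 256.58167202] 1cm +tooly [341.82659297 270.40752266]
```

View pics/j6.png

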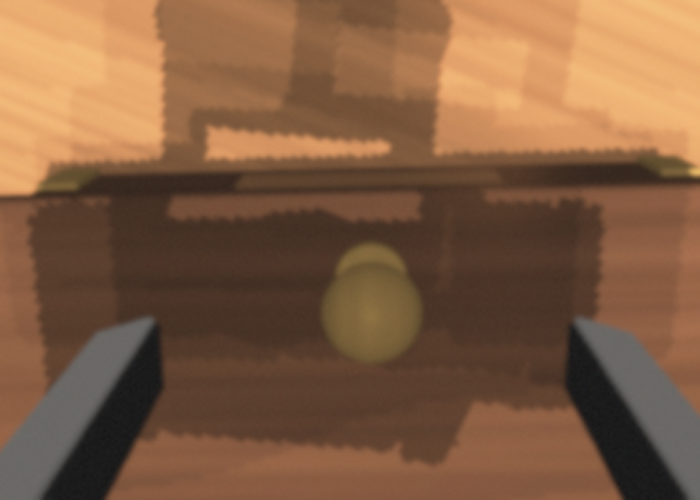

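The ball is at (328.4,275.2), about 1.5 mm to +tool-y and 2.5 mm to -tool-x of the grasp line. The lid's front edge implies yaw ≈23.6°. Correct, descend and pinch gently.

Call:
servo_tool(
  commands=[
    [[0.0016, 0.0026, -0.02], [0, 0, 1], -1],
    [[0, 0, -0.02], [0, 0, 0], -1],
    [[0, 0, -0.01], [0, 0, 0], -0.5],
    [[0, 0, -0.007], [0, 0, 0], 0],
    [[0, 0, 0], [0, 0, 0], 0.3],
  ],
  grip_force=10,
)

```text
time: 14.95
tcp_pos: [0.5046, 0.1971, 0.1148]
eef_rot: [[-0.917, -0.399, 0.0], [-0.399, 0.917, 0.0], [-0.0, -0.0, -1.0]]
ft_force: [0.1, -0.6, 0.2]
gripper_width: 0.719
grasp_force: 0.0
```

Call:
servo_tool(
  commands=[
    [[0, 0, 0], [0, 0, 0], 0.3],
    [[0, 0, 0], [0, 0, 0], 1],
    [[0, 0, 0], [0, 0, 0], 1],
    [[0, 0, 0], [0, 0, 0], 1],
    [[0, 0, 0], [0, 0, 0], 1],
  ],
)

```text
time: 15.58
tcp_pos: [0.5046, 0.1968, 0.1146]
eef_rot: [[-0.917, -0.399, 0.0], [-0.399, 0.917, -0.001], [-0.0, -0.001, -1.0]]
ft_force: [1.3, -4.0, 0.9]
gripper_width: 0.287
grasp_force: 10.0
```

Call:
servo_tool(
  commands=[
    [[0, 0, 0], [0, 0, 0], 1],
    [[0, 0, 0], [0, 0, 0], 1],
    [[0, 0, 0], [0, 0, 0], 1],
  ],
)

```text
time: 15.95
tcp_pos: [0.5046, 0.1968, 0.1146]
eef_rot: [[-0.917, -0.399, 0.0], [-0.399, 0.917, -0.001], [-0.0, -0.001, -1.0]]
ft_force: [2.7, -5.1, 1.2]
gripper_width: 0.289
grasp_force: 10.0
```

Run:
```python
import numpy as np
a=np.radians(np.r_[0,1.5,np.arange(4.5,48,4),48.5,50]);print(np.degrees(a))
o=.185*np.cos(a)-.042*np.sin(a);z=.185*np.sin(a)+.042*np.cos(a)
f=-np.diff(o)
print(np.c_[np.degrees(a[1:]),f*.916,f*.4,np.diff(z)].round(4)); print((.185-o[-1])*.916,(.185-o[-1])*.4,z[-1]-.042)
```

```text
[ 0.   1.5  4.5  8.5 12.5 16.5 20.5 24.5 28.5 32.5 36.5 40.5 44.5 48.5
 50. ]
[[1.50e+00 1.10e-03 5.00e-04 4.80e-03]
 [4.50e+00 2.50e-03 1.10e-03 9.60e-03]
 [8.50e+00 4.00e-03 1.70e-03 1.25e-02]
 [1.25e+01 4.80e-03 2.10e-03 1.22e-02]
 [1.65e+01 5.60e-03 2.40e-03 1.18e-02]
 [2.05e+01 6.30e-03 2.80e-03 1.13e-02]
 [2.45e+01 7.00e-03 3.10e-03 1.08e-02]
 [2.85e+01 7.70e-03 3.40e-03 1.02e-02]
 [3.25e+01 8.30e-03 3.60e-03 9.60e-03]
 [3.65e+01 8.90e-03 3.90e-03 9.00e-03]
 [4.05e+01 9.50e-03 4.10e-03 8.30e-03]
 [4.45e+01 1.00e-02 4.40e-03 7.50e-03]
 [4.85e+01 1.04e-02 4.60e-03 6.80e-03]
 [5.00e+01 4.00e-03 1.80e-03 2.30e-03]]
0.09000447347819236 0.03930326352759492 0.12671530158384556
```

Call:
servo_tool(
  commands=[
    [[0.0003, -0.0007, 0], [0, 0, 0], 1],
    [[0.0011, 0.0005, 0.0048], [0, 0, 0], 1],
    [[0.0025, 0.0011, 0.0096], [0, 0, 0], 1],
    [[0, 0, 0], [0, 0, 0], 1],
  ],
  grip_force=20,
)

```text
time: 16.45
tcp_pos: [0.5084, 0.1983, 0.1296]
eef_rot: [[-0.917, -0.399, 0.0], [-0.399, 0.917, 0.0], [-0.0, 0.0, -1.0]]
ft_force: [-2.4, 1.8, -2.5]
gripper_width: 0.286
grasp_force: 20.0
```

Call:
servo_tool(
  commands=[
    [[0.004, 0.0017, 0.0125], [0, 0, 0], 1],
    [[0.0048, 0.0021, 0.0122], [0, 0, 0], 1],
    [[0.0056, 0.0024, 0.0118], [0, 0, 0], 1],
    [[0, 0, 0], [0, 0, 0], 1],
  ],
)

```text
time: 16.95
tcp_pos: [0.5233, 0.2049, 0.1669]
eef_rot: [[-0.917, -0.399, 0.001], [-0.399, 0.917, 0.001], [-0.002, 0.0, -1.0]]
ft_force: [-3.7, 4.1, -2.3]
gripper_width: 0.285
grasp_force: 20.0
```

Call:
servo_tool(
  commands=[
    [[0.006, 0.0035, 0.0113], [0, 0, 0], 1],
    [[0.007, 0.0031, 0.0108], [0, 0, 0], 1],
    [[0.0077, 0.0034, 0.0102], [0, 0, 0], 1],
    [[0.0083, 0.0036, 0.0096], [0, 0, 0], 1],
    [[0, 0, 0], [0, 0, 0], 1],
  ],
)

```text
time: 17.58
tcp_pos: [0.5526, 0.2178, 0.2084]
eef_rot: [[-0.917, -0.399, 0.002], [-0.399, 0.917, 0.0], [-0.001, -0.001, -1.0]]
ft_force: [-1.7, -3.8, 0.7]
gripper_width: 0.283
grasp_force: 20.0
```

Call:
servo_tool(
  commands=[
    [[0.0089, 0.0036, 0.009], [0, 0, 0], 1],
    [[0.0095, 0.0041, 0.0083], [0, 0, 0], 1],
    [[0.01, 0.0044, 0.0075], [0, 0, 0], 1],
    [[0.0104, 0.0046, 0.0068], [0, 0, 0], 1],
    [[0, 0, 0], [0, 0, 0], 1],
  ],
)

```text
time: 18.2
tcp_pos: [0.5907, 0.2346, 0.2391]
eef_rot: [[-0.917, -0.399, 0.0], [-0.399, 0.917, 0.0], [-0.0, -0.0, -1.0]]
ft_force: [-2.8, -0.6, 1.5]
gripper_width: 0.281
grasp_force: 20.0
```

Call:
servo_tool(
  commands=[
    [[0.004, 0.0018, 0.0023], [0, 0, 0], 1],
    [[0, 0, 0], [0, 0, 0], 1],
    [[0, 0, 0], [0, 0, 0], 1],
    [[0, 0, 0], [0, 0, 0], 1],
  ],
)

```text
time: 18.7
tcp_pos: [0.5944, 0.2362, 0.2413]
eef_rot: [[-0.917, -0.399, 0.0], [-0.399, 0.917, -0.0], [-0.0, -0.0, -1.0]]
ft_force: [-2.5, -1.8, 2.9]
gripper_width: 0.284
grasp_force: 20.0
```

Run:
```python
from m import *
o=arm.get_obs();p=o["tcp_pos"];print(p,o["ft_force"],o["gripper_width"],o["grasp_force"])
s=save("scene","s7.png");t=save("top","t7.png")
a=load("s7.png")[90:330,130:530];b=cv2.resize(load("t7.png"),(320,240))
cv2.imwrite("pics/j7.png",cv2.resize(np.hstack([a,b]),(800,267)) if 0 else cv2.resize(a,(800,480)))
d=np.array([.916,.4,0]);y=np.array([-.4,.916,0]);h=np.array([.5046,.1961,.0916])+.185*d
for deg in(45,50,55):
    r=np.radians(deg);u=-d*np.cos(r)+np.array([0,0,1])*np.sin(r);n=d*np.sin(r)+np.array([0,0,1])*np.cos(r)
    print(deg,"knob",(h+.185*u+.042*n).round(4),[((proj("scene",h+.212*u+k*.13*y+.01*n)-[130,90])*2).round(0) for k in(-1,1)])
```

```text
[0.59439641 0.23622713 0.24126553] [-2.52514141 -1.82886089  2.93507999] 0.2840593770049172 20.000316202640533
45 knob [0.5814 0.2297 0.2521] [array([517., 129.]), array([608.,  40.])]
50 knob [0.5946 0.2354 0.2603] [array([530., 122.]), array([620.,  34.])]
55 knob [0.6084 0.2414 0.2672] [array([544., 117.]), array([634.,  29.])]
```

View pics/j7.png

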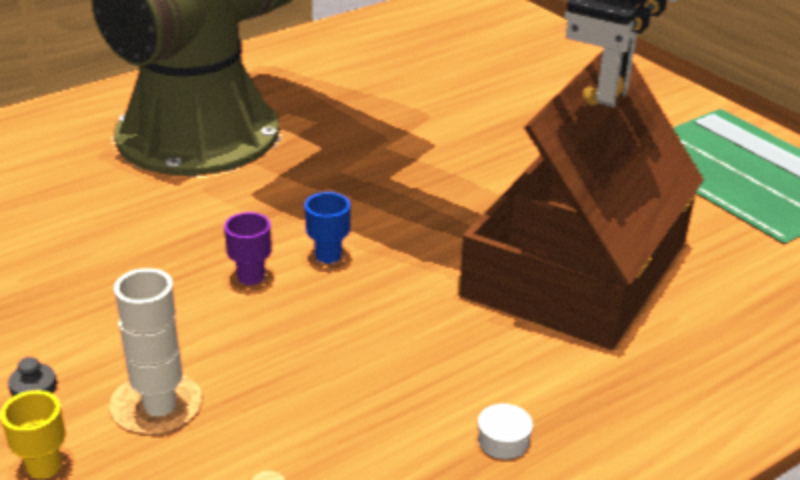

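The corner at (530,125) matches the 50° projection (530,122). The lid is held, the stack is upright and nothing else has moved. Hand in.

```bash
python3 -c "
from station import arm
print(arm.hand_in())"
```

```text
the job is handed in; nothing more can be done
None
```

The three white cups are stacked upright and released on the coaster, the lid is held at about 50° (to within a degree or so), and the job was handed in at about 19 s.

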